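# Complete the tote and roll it into the packing bay

## Task

Stand the loose amber varnish jar upright in the empty cell of the blue tote while the tote is still outside the green bay, and let go of it. Then push the tote along the rollers, without lifting it off them, until it is fully home against the end stop of the green bay, both jars still standing in their cells. Leave the teacup and the wooden stamp where they are.

Things in the scene. Friction and masses are not known exactly. Their poses are not given: they have to be found in the camera images.
- track: Roller track fixed on the table, 124 x 484 mm (all sizes in mm). Origin: centre of its underside, on the table; y runs along it toward the green bay at its +y end, z up. Free-turning steel rollers, tops 40 above the table, with slight friction (1 to 2 N pushes the tote, it hardly coasts). Side rails between x = 49 and 58 either side, tops at z = 58. The -y end is open.
- bay_stop (a point): Middle of the front faces of the two black rubber bumpers on the green end stop (track frame x 0, y 224, z 62; top of the stop z 92); axes as the track's. The green bay's cheeks, outer faces at x = +-62, tops at z = 70, reach 192 back from here. The tote is fully home when its +y end touches the bumpers: tote origin 90 before this point along y.
- tote: Blue two-cell tote on the rollers, 92 (x) x 180 mm (y), about 0.45 kg. Origin: centre of its underside; +y end goes first into the bay; axes parallel to the track's, 3 play each side. Bottom and side walls 5 thick, walls 45 high; +y end wall 6 thick. A 4 thick divider at y = 0, 41 high, makes two cells: the one at y = -43 holds the packed jar, the one at y = +43 is empty.
- empty_cell (a point): Centre of the floor of the empty cell (tote frame x 0, y +43, z 5); axes as the tote's. The cell is 82 x 82 mm, its side walls rise 40 above this floor.
- push_board (a point): Middle of the outer face of the push board that closes the tote's -y end (tote frame x 0, y -90, z 62); axes as the tote's. The board is plain, 92 wide, 8 thick and 80 high from the tote's underside: its top is 18 above this point. Only bare rollers lie behind it.
- loose_jar: Closed amber varnish jar with a black cap, standing on the table before the track; 62 mm in diameter, 82 high, about 0.22 kg. The cap is the upper 24 mm, 60 across, fixed to the jar, so the jar may be held by it. Origin: centre of its underside; z up along the jar.
- packed_jar: A second, identical jar, already standing in the tote's cell on the push board side. Origin: centre of its underside; z up.
- cup: White porcelain teacup standing on the table, 77 mm in diameter, 51 high. Origin: centre of its underside; z up. Leave it alone.
- stamp: Brown wooden hand stamp standing on the table, 28 mm in diameter, 64 high. Origin: centre of its underside; z up. Leave it alone.

How it is judged:
By the outcome, as a careful person would: the job done as asked, in the order asked, and still so for the second after the job is handed in, with the robot touching nothing.
It also fails if it takes over 58 s, if anything falls off the work surface, if the arm or the gripper's body presses on something with over 40 N, if the wrist force passes 120 N, or if a joint passes its speed limit or range.

## Robot

A 6-joint arm with a two-finger parallel gripper is mounted at the origin on a cart in front of the work surface, level with it; the furniture and walls round the work are solid. World frame = base frame: x ahead of the robot, y to its left, z up, the work surface at z = 0. Lengths are in m, angles in rad, forces in N, time in s.
With the tool pointing down it reaches from about 0.35 to 0.975 m from the base axis. Payload 4.9 kg.
Tool frame: the origin (TCP) lies at the very end of the fingers, on their centre line; the grasp point (between the pads) lies 19 mm behind it (grasp_offset is the distance from the TCP to the grasp point, in m); x points along the fingers, y is the direction in which the jaws open and shut, and the axes are right-handed (so a half turn about x gives the same grasp; the last joint's range is limited). The gripper opens to 85 mm and grips with 20 to 120 N. Pads are 22 mm wide; open, the fingers measure 114 mm over their backs; the gripper's body (76 mm by 85 mm) begins 54 mm behind the grasp point. The pads swing forward as they close: fully open they stand 13 mm farther back than shut.
Start: joints at [-1.392, 0.053, 1.613, -0, 1.476, -0.119], TCP at [0.183, -0.597, 0.231] pointing down, gripper open.
Joint ranges: [-3.01, 3.01], [-1.01, 2.22], [0.06, 2.58], [-1.02, 4.17], [0.09, 2.62], [-3.14, 3.14]. Speed limits (rad/s): [2.57, 2.57, 3.14, 3.14, 3.14, 3.14].

## Interface

Orientations are given as a rotation vector (axis times angle).
In Python, from station import get_obs, get_image, camera_model, finish_job, grasp_offset gives the robot as it stands.
- The arm moves only by the shell command python3 -m crank 'ROWS' [OPENING] [FORCE]. ROWS is JSON, a list that holds one entry, the list of rows, each a list of 4 numbers: the shift along the world's x, y, z in m, then the turn about the world's z in degrees. In form: [[[dx, dy, dz, turn], ...]]. A call has 1 to 5 rows; each row is the pose to reach, as a shift and turn from the pose commanded when the call began; what a row does not reach only later rows make up. A row lasts 1/12 s, in which the tool goes at most 41.7 mm and 7.16 degrees, less where a joint would pass 70% of its speed; a pose out of reach is approached as far as the arm can. A call with a gripper value outside its range is refused whole. OPENING is the opening, from 0 (shut) to 1 (fully open), set as the call begins (- or left out, the last holds). The fingers move at their own pace and stop on an object; FORCE is the grip in N (left out, the last holds). Time passes only in rows, so rows that repeat a pose let the fingers close. It gives the time, the measured TCP pose, the force and the opening at its end, in the units of the state.
- get_obs(): the state, without advancing time (a new reading comes with each control period).
- get_image(name): name is "scene" or "top" or "wrist"; returns (picture, depth): 480x640x3 uint8, red, green, blue; 480x640 float32, m along the optical axis (not along the pixel's ray), 0 where there is no reading.
- camera_model(name): a dict with "fx", "fy", "cx", "cy" (pixels), "xyz" and "attitude" of the camera in the world. Camera axes: x right, y down, z forward; pixel columns grow to the right and rows downward; lengths in m; the calibration is good to about 2 mm. The wrist camera is an equidistant fisheye: a pixel r from the principal point sees the ray r / f radians off the axis. A picture is of the moment at which its call begins: read the wrist's pose just before it. camera_model takes no time and is no camera call; for the wrist camera it gives the pose at the moment of the call.
- finish_job(): hands the job in, once; it reports no verdict.
The state is a dict: "t": time; "q": joint angles; "dq": joint speeds; "effort": joint torques, N m; "tool_pos": TCP position; "tool_rot": TCP orientation; "contact_force": force on the tool from outside, world axes, zero at the start; "wrist_torque": the same for the moment, N m; "opening": finger opening in m.
Only numpy, scipy, OpenCV 4.12 (cv2) and the standard library are available. Lean on these libraries where they do the work, as an engineer would, in place of code of your own. Each camera call takes 0.05 s, during which the arm holds its last target.

## Working session

There is one attempt and no reset: what is moved stays moved. The work goes in short steps, Python scripts to look and compute and a shell command to move; the robot and the scene stay as the last step left them, time stands still between calls to the robot, and variables do not carry over. Pictures are saved under pics/ and viewed, and the job is handed in when it is done.

```bash
mkdir -p pics; ls; python3 - <<'E'
from station import *
import cv2
o=get_obs();print({k:o[k] for k in('t','tool_pos','tool_rot','opening')},grasp_offset if not callable(grasp_offset) else grasp_offset())
for n in("scene","top","wrist"):
    print(n,camera_model(n))
for n in("scene","top"):
    p,d=get_image(n); cv2.imwrite(f"pics/{n}0.png",p[:,:,::-1]); import numpy as np; np.savez(f"{n}0.npz",p=p,d=d)
E
```

```text
pics
{'t': 0.0, 'tool_pos': array([ 0.18327888, -0.59687168,  0.23005534]), 'tool_rot': array([ 2.06202638,  0.31151296, -2.06215978]), 'opening': 0.08543202110167228} 0.0187
scene {'fx': 596.4736556610943, 'fy': 596.4736556610943, 'cx': 323.64268469864817, 'cy': 237.50769157036092, 'xyz': array([-0.2777417 ,  0.72639083,  0.60649869]), 'attitude': array([-0.91666953,  2.14690391, -1.37284246])}
top {'fx': 619.2384493706544, 'fy': 619.2384493706544, 'cx': 331.01852231045757, 'cy': 250.30498271343575, 'xyz': array([ 0.29441534, -0.0076653 ,  1.16207052]), 'attitude': array([-2.1258743 ,  2.07119386, -0.2249288 ])}
wrist {'fx': 371.64829954431775, 'fy': 371.64829954431775, 'cx': 314.4081643878532, 'cy': 243.34963110040482, 'xyz': array([ 0.26323955, -0.5747091 ,  0.37336726]), 'attitude': array([ 2.30183308, -1.70022105, -0.28781635])}
```

View pics/scene0.png

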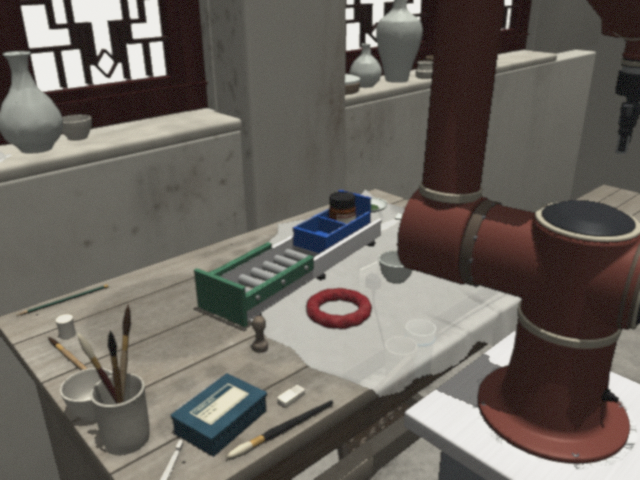

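View pics/top0.png

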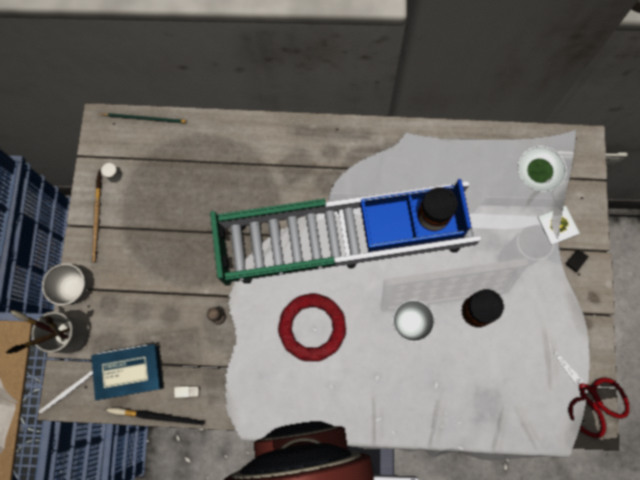

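The top view shows the tote at about (415,215) px, with its empty cell toward the green bay on the left. The loose jar's cap is at (487,303), the cup at (413,320) and the stamp at (216,315). Next I'll measure these.

```bash
cat > h.py <<'E'
import numpy as np,cv2
from scipy.spatial.transform import Rotation as R
from station import *
def ray(m,u,v):
    d=np.array([(u-m['cx'])/m['fx'],(v-m['cy'])/m['fy'],1.0]); return R.from_rotvec(m['attitude']).as_matrix()@d
def onz(m,u,v,z):
    r=ray(m,u,v); return m['xyz']+r*(z-m['xyz'][2])/r[2]
def cloud(m,d):
    v,u=np.mgrid[:480,:640]; c=np.stack([(u-m['cx'])/m['fx']*d,(v-m['cy'])/m['fy']*d,d],-1)
    return c@R.from_rotvec(m['attitude']).as_matrix().T+m['xyz']
E
python3 - <<'E'
from h import *
z=np.load('top0.npz');p,d=z['p'],z['d'];m=camera_model('top');P=cloud(m,d)
hsv=cv2.cvtColor(p,cv2.COLOR_RGB2HSV)
print('table',np.median(P[400:420,300:380,2]))
def blobs(mask,name,zz,mn=60):
    n,l,s,c=cv2.connectedComponentsWithStats(mask.astype(np.uint8))
    for i in range(1,n):
        if s[i,4]>mn:
            q=P[l==i]; cn,_=cv2.findContours((l==i).astype(np.uint8),0,1); cc,rr=cv2.minEnclosingCircle(cn[0])
            print(name,c[i].round(1),s[i],'med',np.median(q,0).round(4),'onz',onz(m,*cc,zz).round(4),'rpx',round(rr,1))
H,S,V=[hsv[...,i].astype(int) for i in range(3)]
dark=(V<45)&(P[...,2]>.06)&(P[...,2]<.16)
dark[:, :350]=0;dark[370:]=0
blobs(dark,'cap',.082)
blue=(H>105)&(H<130)&(S>150)&(V>70); blue[:, :300]=0
n,l,s,c=cv2.connectedComponentsWithStats(blue.astype(np.uint8));i=1+s[1:,4].argmax();print(s[i],c[i])
for lo,hi in((.08,.1),(.1,.13),(.112,.126)):
    q=P[(l==i)&(P[...,2]>lo)&(P[...,2]<hi)];print(lo,len(q),q.mean(0),q.min(0),q.max(0))
g=(H>60)&(H<90)&(S>100);g[:, :190]=0;g[:,350:]=0;g[:180]=0;g[300:]=0
q=P[g];print('green',len(q))
for lo,hi in((.06,.078),(.084,.1)):
    a=q[(q[:,2]>lo)&(q[:,2]<hi)];print(lo,len(a),a.mean(0),a.min(0),a.max(0),cv2.minAreaRect((a[:,:2]*1000).astype(np.float32)))
for n,(u,v,w) in dict(cup=(413,320,30),stamp=(216,315,14)).items():
    a=P[v-w:v+w,u-w:u+w].reshape(-1,3);a=a[a[:,2]>.02];print(n,a[:,2].max(),(a.min(0)+a.max(0))/2,np.ptp(a,axis=0))
cv2.imwrite('pics/topzoom.png',cv2.resize(p[150:350,190:510,::-1],(800,500),interpolation=cv2.INTER_CUBIC))
E
```

```text
table 0.0023186961925238947
cap [398.8  70.9] [396  50   6  41  96] med [ 0.8756 -0.1101  0.1214] onz [ 0.8969 -0.113   0.082 ] rpx 20.2
cap [441.3 207.3] [ 419  185   47   45 1345] med [ 0.6139 -0.1836  0.1239] onz [ 0.6198 -0.1986  0.082 ] rpx 27.3
cap [485.  306.3] [468 290  35  34 875] med [ 0.4466 -0.2659  0.08  ] onz [ 0.4465 -0.2654  0.082 ] rpx 17.1
[ 361  195  104   53 2839] [399.63120817 223.47058824]
0.08 500 [ 0.57909102 -0.11956941  0.08403325] [ 0.54715659 -0.23081485  0.0800009 ] [ 0.6471887  -0.04718084  0.0986302 ]
0.1 5 [ 0.60046776 -0.20556994  0.10989964] [ 0.5985058  -0.2086496   0.10109791] [ 0.60343693 -0.20314564  0.11760609]
0.112 2 [ 0.599629   -0.20473699  0.1172198 ] [ 0.59881036 -0.20555286  0.11683352] [ 0.60044764 -0.20392111  0.11760609]
green 1913
0.06 1446 [0.55659572 0.11319977 0.06934341] [0.48274903 0.00259734 0.06012231] [0.63750074 0.21758825 0.0776547 ] ((561.5379638671875, 111.86280822753906), (124.15821075439453, 200.0429229736328), 10.402894020080566)
0.084 368 [0.54172592 0.20949916 0.09139966] [0.4825096  0.19509594 0.08435619] [0.6030197  0.22465821 0.09806634] ((542.9861450195312, 210.0807342529297), (122.65702056884766, 9.611189842224121), 10.401867866516113)
cup 1.1620705222930596 [ 0.37692878 -0.0956225   0.59107262] [0.16502687 0.17591439 1.14199581]
stamp 1.1620705222930596 [0.3644938  0.10912817 0.59122668] [0.14015692 0.23358695 1.14168769]
```

View pics/topzoom.png

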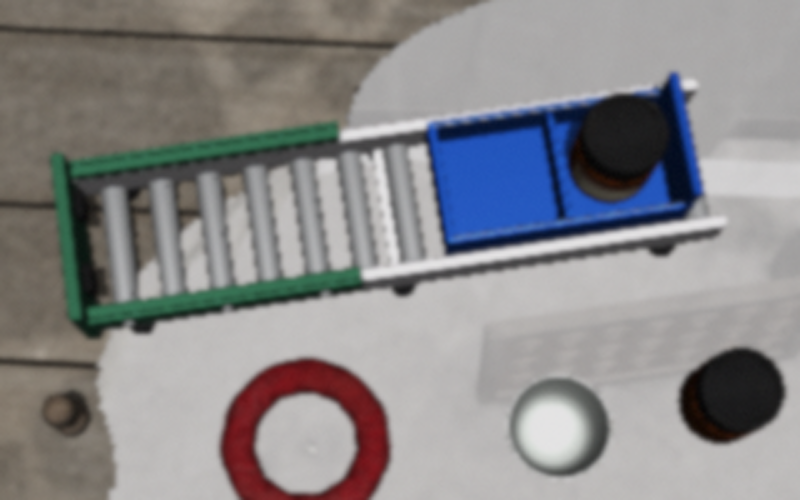

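```bash
python3 - <<'E'
from h import *
z=np.load('top0.npz');p,d=z['p'],z['d'];m=camera_model('top');P=cloud(m,d)
o=get_obs();M=R.from_rotvec(o['tool_rot']).as_matrix();print('tool axes\n',M.round(3))
hsv=cv2.cvtColor(p,cv2.COLOR_RGB2HSV);H,S,V=[hsv[...,i].astype(int) for i in range(3)]
# edges through sharp rays
def q(x,y,zz): return onz(m,190+(x+.5)/2.5-.5,150+(y+.5)/2.5-.5,zz)[:2].round(4)
print('front corners',q(430,124,.085),q(448,248,.085))
print('board outer',q(677,72,.12),q(702,205,.12))
print('stop top outer corners',q(52,155,.092),q(72,325,.092),'inner',q(66,155,.092),q(86,325,.092))
yaw=np.radians(10.4);X=np.array([np.cos(yaw),np.sin(yaw)]);Y=np.array([-X[1],X[0]])
blue=(H>105)&(H<130)&(S>120)&(V>50)
for lo,hi in((.08,.09),(.115,.125),(.04,.06)):
    b=blue&(P[...,2]>lo)&(P[...,2]<hi);b[:, :340]=0;b[:,490:]=0;b[:170]=0;b[260:]=0
    a=P[b][:,:2];t=np.c_[a@X,a@Y];print(lo,len(a),np.percentile(t,[0,2,50,98,100],axis=0).round(4).tolist())
g=(H>60)&(H<90)&(S>100);g[:, :190]=0;g[:,350:]=0;g[:180]=0;g[300:]=0
for lo,hi in((.064,.076),(.086,.098)):
    a=P[g&(P[...,2]>lo)&(P[...,2]<hi)][:,:2];t=np.c_[a@X,a@Y];print('g',lo,np.percentile(t,[0,2,50,98,100],axis=0).round(4).tolist())
for n,(u,v,w) in dict(cup=(413,320,26),stamp=(216,315,14),jar=(485,306,26)).items():
    a=P[v-w:v+w,u-w:u+w].reshape(-1,3);a=a[(a[:,2]>.02)&(a[:,2]<.3)];print(n,a[:,2].max(),(a.min(0)+a.max(0))/2,np.ptp(a,axis=0))
E
```

```text
tool axes
 [[-0.     0.293 -0.956]
 [ 0.002 -0.956 -0.293]
 [-1.    -0.002 -0.   ]]
front corners [ 0.6356 -0.0466] [ 0.5434 -0.0609]
board outer [ 0.6672 -0.2195] [ 0.5704 -0.2349]
stop top outer corners [0.6033 0.2253] [0.4797 0.2025] inner [0.6036 0.2152] [0.4799 0.1927]
0.08 600 [[0.5248, -0.3331], [0.526, -0.3273], [0.5315, -0.227], [0.6152, -0.1591], [0.6165, -0.1586]]
0.115 198 [[0.5265, -0.3385], [0.5287, -0.3367], [0.5723, -0.3331], [0.6131, -0.3092], [0.6147, -0.3065]]
0.04 2216 [[0.5263, -0.3328], [0.5405, -0.3278], [0.5728, -0.2202], [0.6138, -0.1704], [0.6221, -0.1592]]
g 0.064 [[0.5104, -0.0914], [0.511, -0.0875], [0.522, 0.0104], [0.6327, 0.1044], [0.6346, 0.108]]
g 0.086 [[0.5107, 0.1038], [0.5137, 0.1041], [0.5706, 0.1083], [0.6291, 0.1131], [0.6333, 0.1134]]
cup 0.055202225009343575 [ 0.42148449 -0.14540684  0.03763847] [0.07591545 0.07634571 0.03512751]
stamp 0.06802787332384908 [0.42296947 0.21434699 0.04420535] [0.02320558 0.02314933 0.04764504]
jar 0.08645380161060578 [ 0.44740785 -0.26910299  0.05334522] [0.06048086 0.06103408 0.06621716]
```

```bash
python3 -m crank '[[[0.024,0.030,0,7],[0.048,0.060,0,14],[0.072,0.090,0,21],[0.096,0.120,0,28],[0.120,0.150,0,35]]]' 1 40
```

```text
t: 0.52
tool_pos: [0.3039, -0.4457, 0.2307]
tool_rot: [1.675, 0.824, -1.675]
contact_force: [0.8, 0.5, -0.5]
opening: 0.0855
```

```bash
python3 -m crank '[[[0.024,0.030,0,7],[0.048,0.060,0,14],[0.072,0.090,0,21],[0.096,0.120,0,28],[0.120,0.150,0,35]]]'
```

```text
t: 0.93
tool_pos: [0.424, -0.2956, 0.2309]
tool_rot: [1.243, 1.188, -1.243]
contact_force: [0.4, 0.8, 0.5]
opening: 0.0853
```

```bash
python3 -m crank '[[[0.012,0.016,0,7],[0.023,0.031,0,13.4],[0.023,0.031,0,13.4],[0.023,0.031,0,13.4]]]'; python3 - <<'E'
from h import *
o=get_obs();m=camera_model('wrist');p,d=get_image('wrist');cv2.imwrite('pics/w1.png',p[...,::-1]);np.savez('w1.npz',p=p,d=d)
M=R.from_rotvec(o['tool_rot']).as_matrix();print(o['t'],o['tool_pos'],M.round(3).tolist(),o['q'].round(2) ,m)
E
```

```text
t: 1.27
tool_pos: [0.4464, -0.2659, 0.2308]
tool_rot: [1.073, 1.291, -1.074]
contact_force: [-1.1, 0.2, -0.7]
opening: 0.0854
1.2667 [ 0.44641546 -0.26586841  0.23084065] [[-0.001, 0.983, 0.181], [0.0, 0.181, -0.983], [-1.0, -0.001, -0.0]] [-0.68 -0.2   1.85 -0.    1.49 -0.86] {'fx': 371.64829954431775, 'fy': 371.64829954431775, 'cx': 314.4081643878532, 'cy': 243.34963110040482, 'xyz': array([ 0.4304113 , -0.18515239,  0.37413781]), 'attitude': array([2.79820852, 0.25641873, 0.04279173])}
```

View pics/w1.png

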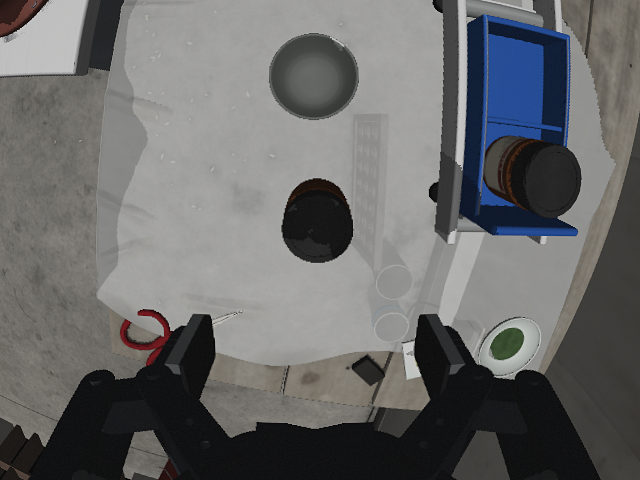

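The wrist view shows the jar's cap at about (317,227), centred between the fingers. The tote is at upper right, with its near cell corner around (483,18). I'll cross-check the positions.

```bash
cat >> h.py <<'E'
def wz(m,u,v,z):
    x,y=(u-m['cx'])/m['fx'],(v-m['cy'])/m['fy'];r=np.hypot(x,y);k=np.sin(r)/r
    d=R.from_rotvec(m['attitude']).as_matrix()@np.array([x*k,y*k,np.cos(r)])
    return m['xyz']+d*(z-m['xyz'][2])/d[2]
E
python3 - <<'E'
from h import *
z=np.load('w1.npz');p,d=z['p'],z['d'];m=camera_model('wrist')
print('jar depth',d[228,317],d[250,317],d[210,317])
k=(p.max(2)<48).astype(np.uint8);k[:170]=0;k[280:]=0;k[:,:260]=0;k[:,380:]=0
n,l,s,c=cv2.connectedComponentsWithStats(k);i=1+s[1:,4].argmax();cn,_=cv2.findContours((l==i).astype(np.uint8),0,1);e=cv2.fitEllipse(max(cn,key=len));print(s[i],c[i],e)
pts=max(cn,key=len)[:,0,:];low=[wz(m,*q,.082)[:2] for q in pts if q[1]>225]
a=np.array(low);A=np.c_[2*a,np.ones(len(a))];x=np.linalg.lstsq(A,(a**2).sum(1),rcond=None)[0];print('cap circle',x[:2],np.sqrt(x[2]+x[0]**2+x[1]**2))
b=np.array([np.cos(.1815),np.sin(.1815)])
for n,q,zz in(('FL',(484,16),.085),('FR',(570,38),.085),('boardR',(578,234),.12)):
    w=wz(m,*q,zz)[:2];print(n,w.round(4),'track',(w@b).round(4),(w@np.array([-b[1],b[0]])).round(4))
E
```

```text
jar depth 0.30659974 0.31156796 0.30129054
[ 282  179   71   83 4622] [317.16270013 221.3381653 ] ((317.0906982421875, 221.3151397705078), (69.67621612548828, 83.11143493652344), 178.11932373046875)
cap circle [ 0.44836436 -0.27223163] 0.02888379346008649
FL [ 0.5488 -0.0662] track 0.5279 -0.1642
FR [ 0.6387 -0.0509] track 0.619 -0.1654
boardR [ 0.6691 -0.2226] track 0.618 -0.3397
```

```bash
python3 - <<'E'
from h import *
b=np.array([np.cos(.1815),np.sin(.1815)]);Y=np.array([-b[1],b[0]])
m=camera_model('scene');p,d=get_image('scene');P=cloud(m,d);np.savez('s1.npz',p=p,d=d)
hsv=cv2.cvtColor(p,cv2.COLOR_RGB2HSV);H,S,V=[hsv[...,i].astype(int) for i in range(3)]
k=(H>105)&(H<130)&(S>120)&(P[...,0]>.5)&(P[...,0]<.7)&(P[...,1]<.0)
for lo,hi in((.08,.09),(.115,.125)):
    a=P[k&(P[...,2]>lo)&(P[...,2]<hi)][:,:2];t=np.c_[a@b,a@Y];print('scene',lo,len(a),np.percentile(t,[0,2,50,98,100],axis=0).round(4).tolist())
z=np.load('w1.npz');p2,d2=z['p'],z['d'];m2=camera_model('wrist')
v,u=np.mgrid[:480,:640];x,y=(u-m2['cx'])/m2['fx'],(v-m2['cy'])/m2['fy'];r=np.hypot(x,y)+1e-9;kk=np.tan(r)/r
P2=np.stack([x*kk*d2,y*kk*d2,d2],-1)@R.from_rotvec(m2['attitude']).as_matrix().T+m2['xyz']
print('wrist table z',np.median(P2[100:250,200:260,2]),'cap',np.median(P2[220:240,305:330,2]))
a=P2[170:275,275:360].reshape(-1,3);a=a[(a[:,2]>.075)&(a[:,2]<.1)];print('cap mid',(a.min(0)+a.max(0))/2,np.ptp(a,axis=0))
h2=cv2.cvtColor(p2,cv2.COLOR_RGB2HSV);k=(h2[...,0]>105)&(h2[...,0]<130)&(h2[...,1]>120)&(u>450)
for lo,hi in((.08,.09),(.115,.125)):
    a=P2[k&(P2[...,2]>lo)&(P2[...,2]<hi)][:,:2];t=np.c_[a@b,a@Y];print('wrist',lo,len(a),np.percentile(t,[0,2,50,98,100],axis=0).round(4).tolist())
cv2.imwrite('pics/s1.png',cv2.resize(p[150:350,180:500,::-1],(800,500),interpolation=cv2.INTER_CUBIC))
E
```

```text
scene 0.08 295 [[0.5251, -0.3361], [0.5264, -0.334], [0.5398, -0.2145], [0.6163, -0.157], [0.617, -0.1555]]
scene 0.115 27 [[0.5313, -0.3372], [0.5316, -0.3367], [0.5607, -0.3319], [0.6155, -0.322], [0.6158, -0.316]]
wrist table z 0.002686911476602133 cap 0.08124366526565946
cap mid [ 0.4480836  -0.27317772  0.07951174] [0.05967236 0.05970142 0.00895305]
wrist 0.08 2938 [[0.5247, -0.3407], [0.5253, -0.335], [0.5471, -0.2323], [0.6164, -0.1639], [0.6185, -0.1628]]
wrist 0.115 860 [[0.5248, -0.3419], [0.5262, -0.3416], [0.5647, -0.3374], [0.6122, -0.3343], [0.6155, -0.3256]]
```

View pics/s1.png

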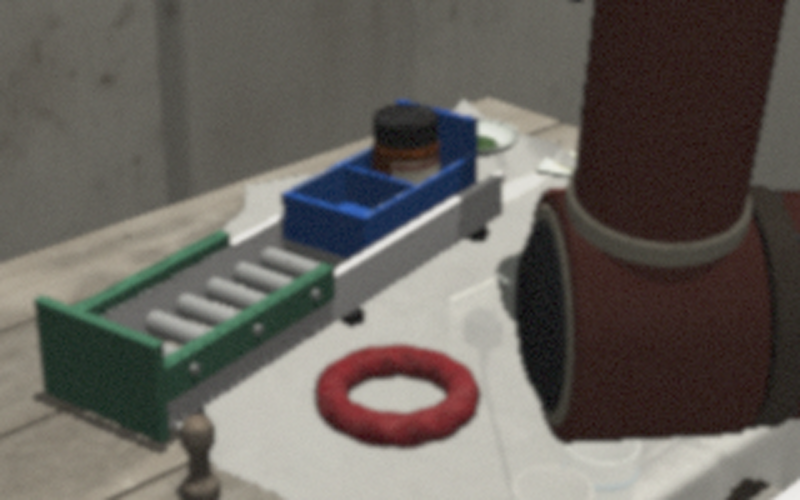

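```bash
python3 -m crank '[[[0.001,-0.003,-0.03,0],[0.001,-0.003,-0.06,0],[0.001,-0.003,-0.09,0],[0.001,-0.003,-0.11,0],[0.001,-0.003,-0.11,0]]]'; python3 - <<'E'
from h import *
o=get_obs();m=camera_model('wrist');p,d=get_image('wrist');cv2.imwrite('pics/w2.png',p[...,::-1]);np.savez('w2.npz',p=p,d=d)
print(o['tool_pos'])
E
```

```text
t: 1.78
tool_pos: [0.4436, -0.2682, 0.1155]
tool_rot: [1.077, 1.299, -1.078]
contact_force: [-0.6, -0.5, -0.7]
opening: 0.0854
[ 0.44357028 -0.26819305  0.11554822]
```

View pics/w2.png

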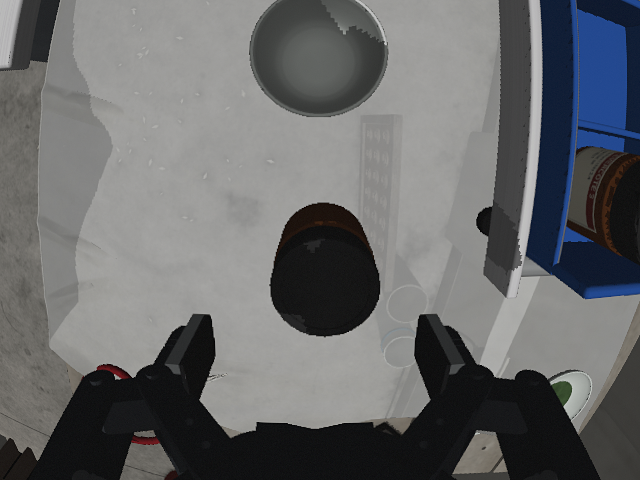

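The jar's cap, centred at about (326,283), sits slightly right of the finger midline at x≈316. I'll let the arm settle and check its pose.

```bash
python3 -m crank '[[[0,0,0,0],[0,0,0,0]]]'; python3 - <<'E'
from h import *
m2=camera_model('wrist');p2,d2=get_image('wrist')
v,u=np.mgrid[:480,:640];x,y=(u-m2['cx'])/m2['fx'],(v-m2['cy'])/m2['fy'];r=np.hypot(x,y)+1e-9;kk=np.tan(r)/r
P2=np.stack([x*kk*d2,y*kk*d2,d2],-1)@R.from_rotvec(m2['attitude']).as_matrix().T+m2['xyz']
a=P2[190:345,255:395].reshape(-1,3);a=a[(a[:,2]>.075)&(a[:,2]<.09)];print('cap mid',(a.min(0)+a.max(0))/2,np.ptp(a,axis=0),get_obs()['tool_pos'])
E
```

```text
t: 2.0
tool_pos: [0.4483, -0.2709, 0.1236]
tool_rot: [1.074, 1.286, -1.074]
contact_force: [0.6, 0.3, 0.2]
opening: 0.0856
cap mid [ 0.44858087 -0.27217198  0.07944079] [0.05997393 0.05955267 0.00887932] [ 0.44843964 -0.27083619  0.12382751]
```

```bash
python3 -m crank '[[[0,-0.001,-0.02,0],[0,-0.001,-0.04,0],[0,-0.001,-0.06,0],[0,-0.001,-0.074,0],[0,-0.001,-0.074,0]]]'
```

```text
t: 2.47
tool_pos: [0.4463, -0.2697, 0.0456]
tool_rot: [1.074, 1.293, -1.074]
contact_force: [0.1, 0.3, -1.0]
opening: 0.0857
```

```bash
python3 -m crank '[[[0,0,0,0],[0,0,0,0],[0,0,0,0],[0,0,0,0],[0,0,0,0]]]' 0 40; python3 -m crank '[[[0,0,0,0],[0,0,0,0],[0,0,0,0]]]'
```

```text
t: 2.88
tool_pos: [0.4492, -0.2717, 0.05]
tool_rot: [1.073, 1.285, -1.072]
contact_force: [0.5, 1.8, 6.9]
opening: 0.058
t: 3.13
tool_pos: [0.4492, -0.2716, 0.05]
tool_rot: [1.073, 1.285, -1.072]
contact_force: [1.4, 0.9, 6.6]
opening: 0.058
```

```bash
python3 -m crank '[[[0,0,0.01,0],[0,0,0.03,0],[0,0,0.06,0],[0,0,0.09,0],[0,0,0.12,0]]]'; python3 -m crank '[[[0,0,0.02,0],[0,0,0.03,0],[0,0,0.03,0]]]';python3 - <<'E'
from h import *
p,d=get_image('wrist');cv2.imwrite('pics/w3.png',p[...,::-1])
E
```

```text
t: 3.55
tool_pos: [0.4464, -0.2699, 0.1681]
tool_rot: [1.074, 1.292, -1.074]
contact_force: [1.1, 0.0, -2.6]
opening: 0.0579
t: 3.8
tool_pos: [0.4483, -0.2713, 0.2004]
tool_rot: [1.073, 1.285, -1.073]
contact_force: [0.1, 0.3, -1.7]
opening: 0.0579
```

View pics/w3.png

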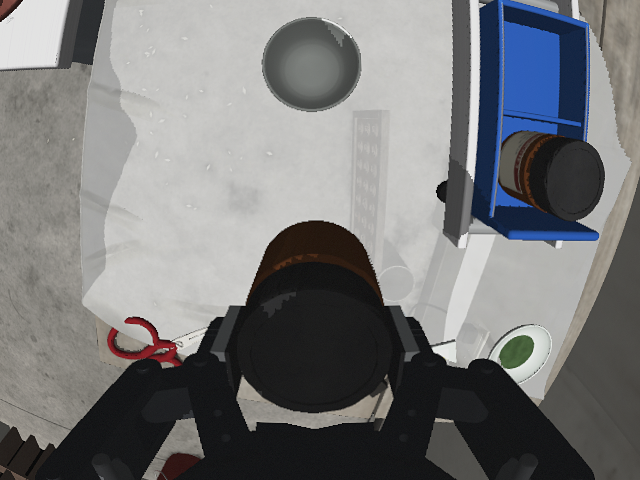

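The jar is held by its cap between the pads, with the cap centre at about (316,350). I'll carry it over the empty cell.

```bash
python3 -m crank '[[[0.01,0.011,0,0],[0.03,0.034,0,0],[0.05,0.057,0,0],[0.07,0.079,0,0],[0.09,0.102,0,0]]]'; python3 -m crank '[[[0.02,0.023,0,0],[0.04,0.046,0,0],[0.055,0.062,0,0],[0.061,0.069,0,0],[0.061,0.069,0,0]]]';python3 -m crank '[[[0,0,0,0],[0,0,0,0]]]';python3 - <<'E'
from h import *
print(get_obs()['tool_pos'])
for n in('wrist','top','scene'):
    p,d=get_image(n);cv2.imwrite(f'pics/{n}4.png',p[...,::-1] if n=='wrist' else cv2.resize(p[150:350,190:510,::-1],(800,500)));np.savez(f'{n}4.npz',p=p,d=d)
E
```

```text
t: 4.27
tool_pos: [0.5365, -0.1669, 0.1939]
tool_rot: [1.073, 1.295, -1.076]
contact_force: [-0.2, -0.4, -2.8]
opening: 0.0577
t: 4.68
tool_pos: [0.5979, -0.0977, 0.1943]
tool_rot: [1.071, 1.296, -1.074]
contact_force: [-1.1, 0.2, -2.5]
opening: 0.0579
t: 4.85
tool_pos: [0.5972, -0.1002, 0.196]
tool_rot: [1.073, 1.292, -1.076]
contact_force: [-0.6, -0.0, -2.7]
opening: 0.0581
[ 0.59716542 -0.10023039  0.19595999]
```

View pics/wrist4.png

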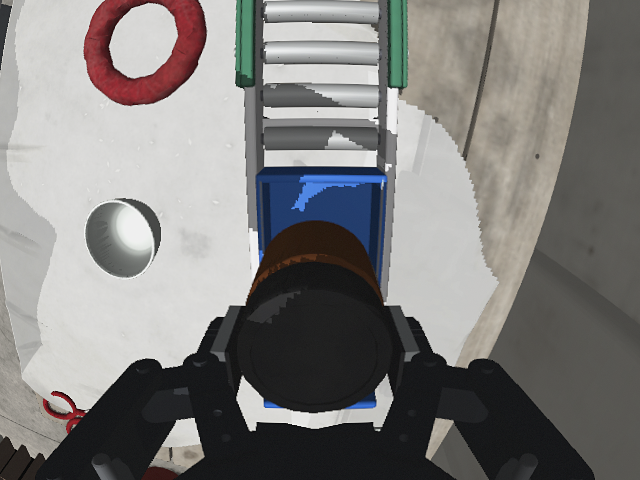

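View pics/scene4.png

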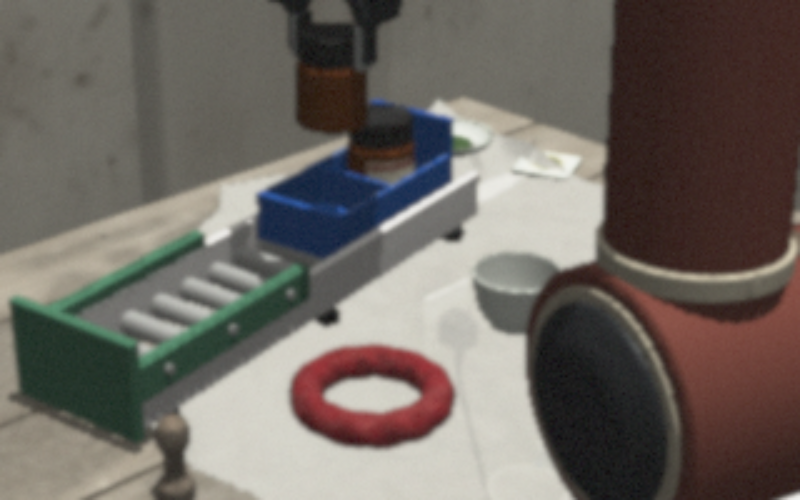

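Wrist view: the jar is over the tote, whose front wall edge runs at row ~172 from x=258 to x=386. I'll check the centring relative to the tote in this view.

```bash
python3 - <<'E'
from h import *
b=np.array([np.cos(.1815),np.sin(.1815)]);Y=np.array([-b[1],b[0]])
z=np.load('wrist4.npz');p2,d2=z['p'],z['d'];m2=camera_model('wrist')
v,u=np.mgrid[:480,:640];x,y=(u-m2['cx'])/m2['fx'],(v-m2['cy'])/m2['fy'];r=np.hypot(x,y)+1e-9;kk=np.tan(r)/r
P2=np.stack([x*kk*d2,y*kk*d2,d2],-1)@R.from_rotvec(m2['attitude']).as_matrix().T+m2['xyz']
h2=cv2.cvtColor(p2,cv2.COLOR_RGB2HSV);k=(h2[...,0]>105)&(h2[...,0]<130)&(h2[...,1]>120)
a=P2[k&(P2[...,2]>.08)&(P2[...,2]<.09)][:,:2];t=np.c_[a@b,a@Y];print('tote',np.percentile(t,[0,2,50,98,100],axis=0).round(4).tolist())
dk=(p2.max(2)<60)
a=P2[250:415,230:400][dk[250:415,230:400]].reshape(-1,3);zt=np.median(P2[340:370,300:330,2]);a=a[abs(a[:,2]-zt)<.006];t=np.c_[a[:,:2]@b,a[:,:2]@Y]
print('cap top z',zt,np.percentile(t,[1,99],axis=0).round(4).tolist(),'tcp',get_obs()['tool_pos'][:2]@b,get_obs()['tool_pos'][:2]@Y)
lab=(h2[...,0]<15)&(h2[...,1]>100)&(d2>0)&(v>215)&(v<300)&(u>230)&(u<400)
a=P2[lab];print('amber z',a[:,2].min(),a[:,2].max(),'x range',np.percentile(a[:,:2]@b,[1,99]))
E
```

```text
tote [[0.5275, -0.2446], [0.5281, -0.2318], [0.5753, -0.1664], [0.6183, -0.1617], [0.6188, -0.1613]]
cap top z 0.2284411035469764 [[0.5396, -0.2335], [0.5976, -0.1784]] tcp 0.569736547054355 -0.2067199132876419
amber z 0.08814861554138648 0.20851463753204802 x range [0.54265963 0.59546176]
```

```bash
python3 -m crank '[[[0.004,0,-0.01,0],[0.004,0,-0.03,0],[0.004,0,-0.05,0],[0.004,0,-0.07,0],[0.004,0,-0.08,0]]]'; python3 -m crank '[[[0,0,-0.006,0],[0,0,-0.012,0],[0,0,-0.015,0],[0,0,-0.015,0],[0,0,-0.015,0]]]'
```

```text
t: 5.42
tool_pos: [0.6005, -0.0994, 0.1136]
tool_rot: [1.073, 1.294, -1.076]
contact_force: [0.4, -0.5, -3.5]
opening: 0.0577
t: 5.83
tool_pos: [0.603, -0.0997, 0.1032]
tool_rot: [1.074, 1.289, -1.073]
contact_force: [0.4, 0.1, -2.0]
opening: 0.0577
```

```bash
python3 -m crank '[[[0,0,-0.003,0],[0,0,-0.006,0],[0,0,-0.006,0],[0,0,-0.006,0]]]';python3 - <<'E'
from h import *
print(get_obs()['tool_pos'],get_obs()['contact_force'])
p,d=get_image('scene');cv2.imwrite(f'pics/s5.png',cv2.resize(p[150:350,190:510,::-1],(800,500)))
p,d=get_image('wrist');cv2.imwrite(f'pics/w5.png',p[...,::-1])
E
```

```text
t: 6.17
tool_pos: [0.6023, -0.0994, 0.0962]
tool_rot: [1.074, 1.29, -1.074]
contact_force: [0.6, -0.1, -3.4]
opening: 0.058
[ 0.60226443 -0.09938532  0.0961529 ] [ 0.58177811 -0.10669085 -3.40483573]
```

View pics/s5.png

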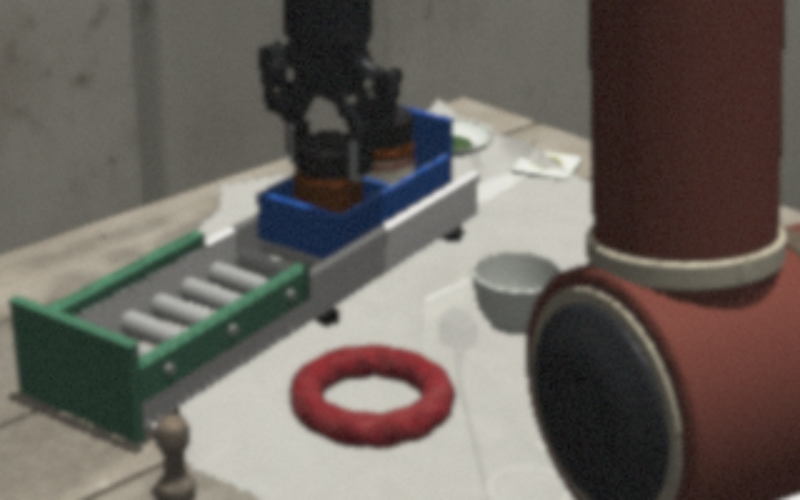

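View pics/w5.png

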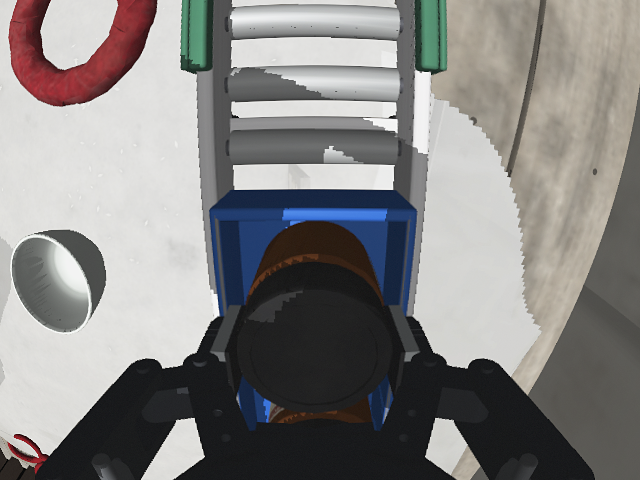

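The jar is inside the cell with clearance on both sides; it spans about 250–385 px against walls at about 225–400. It hasn't touched down yet, so I'll lower it gently.

```bash
python3 -m crank '[[[0,0,-0.001,0],[0,0,-0.0015,0],[0,0,-0.0015,0]]]'; python3 -m crank '[[[0,0,-0.001,0],[0,0,-0.001,0],[0,0,-0.001,0]]]'
```

```text
t: 6.52
tool_pos: [0.6025, -0.0995, 0.095]
tool_rot: [1.074, 1.29, -1.074]
contact_force: [0.6, 0.8, -1.6]
opening: 0.0579
t: 6.77
tool_pos: [0.6026, -0.0996, 0.0949]
tool_rot: [1.074, 1.29, -1.074]
contact_force: [-2.2, 0.7, 5.6]
opening: 0.0578
```

```bash
python3 -m crank '[[[0,0,0,0],[0,0,0,0],[0,0,0,0],[0,0,0,0],[0,0,0,0]]]' 1; python3 -m crank '[[[0,0,0.01,0],[0,0,0.03,0],[0,0,0.06,0],[0,0,0.09,0],[0,0,0.12,0]]]';  python3 - <<'E'
from h import *
p,d=get_image('wrist');cv2.imwrite(f'pics/w6.png',p[...,::-1])
E
```

```text
t: 7.18
tool_pos: [0.6024, -0.0995, 0.0936]
tool_rot: [1.074, 1.29, -1.074]
contact_force: [0.9, -0.5, 0.6]
opening: 0.0852
t: 7.6
tool_pos: [0.6022, -0.0994, 0.2156]
tool_rot: [1.074, 1.29, -1.074]
contact_force: [-0.0, -0.0, -0.3]
opening: 0.0849
```

View pics/w6.png

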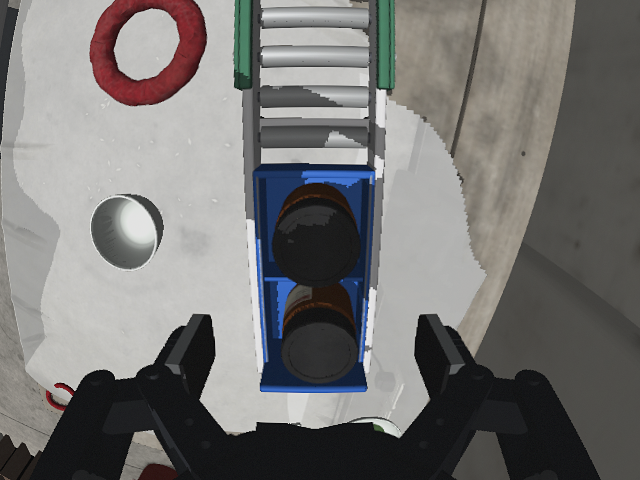

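Both jars stand in their cells, with caps at about (316,243) and (319,352), and the gripper is clear. Next I'll move behind the push board.

```bash
python3 -m crank '[[[0.006,-0.035,0,0],[0.012,-0.070,0,0],[0.018,-0.105,0,0],[0.024,-0.140,0,0],[0.030,-0.175,0,0]]]' 0.4; python3 -m crank '[[[0.002,-0.012,0,0],[0.002,-0.012,-0.03,0],[0.002,-0.012,-0.06,0],[0.002,-0.012,-0.09,0],[0.002,-0.012,-0.09,0]]]';python3 -m crank '[[[0,0,-0.02,0],[0,0,-0.044,0],[0,0,-0.044,0],[0,0,-0.044,0]]]';  python3 - <<'E'
from h import *
b=np.array([np.cos(.1815),np.sin(.1815)]);Y=np.array([-b[1],b[0]]);o=get_obs();print(o['tool_pos'],o['tool_pos'][:2]@b,o['tool_pos'][:2]@Y,o['contact_force'])
p,d=get_image('wrist');cv2.imwrite(f'pics/w7.png',p[...,::-1])
E
```

```text
t: 8.07
tool_pos: [0.6326, -0.2761, 0.2146]
tool_rot: [1.073, 1.289, -1.073]
contact_force: [0.3, -0.6, 0.1]
opening: 0.0343
t: 8.48
tool_pos: [0.6304, -0.284, 0.1159]
tool_rot: [1.074, 1.303, -1.077]
contact_force: [-1.3, 0.7, -1.3]
opening: 0.0342
t: 8.82
tool_pos: [0.634, -0.2859, 0.0799]
tool_rot: [1.074, 1.292, -1.074]
contact_force: [0.6, -0.4, -0.1]
opening: 0.0343
[ 0.63399133 -0.28587052  0.07985677] 0.5719763195426657 -0.3956135106317064 [ 0.583546   -0.442477   -0.12713397]
```

View pics/w7.png

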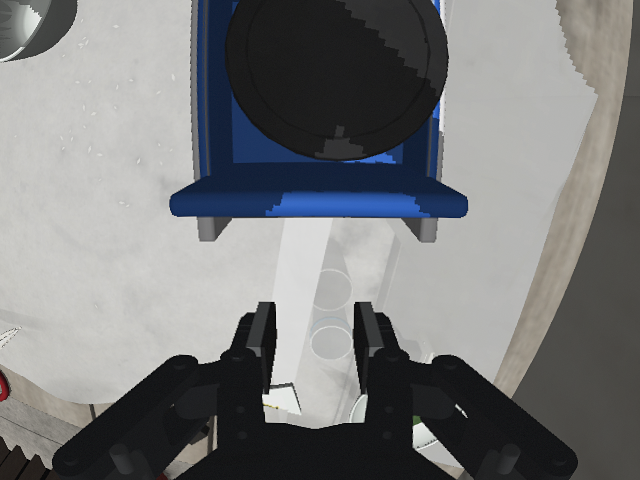

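The fingers are centred behind the board, which spans 170–468 px (centre 319). I'll close up gently and then push along the track, where each 10 mm is (-1.8, 9.84) mm.

```bash
python3 -m crank '[[[-0.0018,0.0098,0,0],[-0.0036,0.0197,0,0],[-0.0054,0.0295,0,0],[-0.0063,0.0344,0,0],[-0.0070,0.0384,0,0]]]'; python3 -m crank '[[[-0.0007,0.0039,0,0],[-0.0014,0.0079,0,0],[-0.0022,0.0118,0,0],[-0.0029,0.0157,0,0],[-0.0036,0.0197,0,0]]]'; python3 - <<'E'
from h import *
p,d=get_image('wrist');cv2.imwrite(f'pics/w8.png',p[...,::-1])
E
```

```text
t: 9.28
tool_pos: [0.6274, -0.2468, 0.0805]
tool_rot: [1.073, 1.29, -1.073]
contact_force: [0.3, -0.4, 0.4]
opening: 0.0345
t: 9.7
tool_pos: [0.6239, -0.2284, 0.08]
tool_rot: [1.074, 1.289, -1.074]
contact_force: [-0.1, -2.0, 0.9]
opening: 0.0342
```

View pics/w8.png

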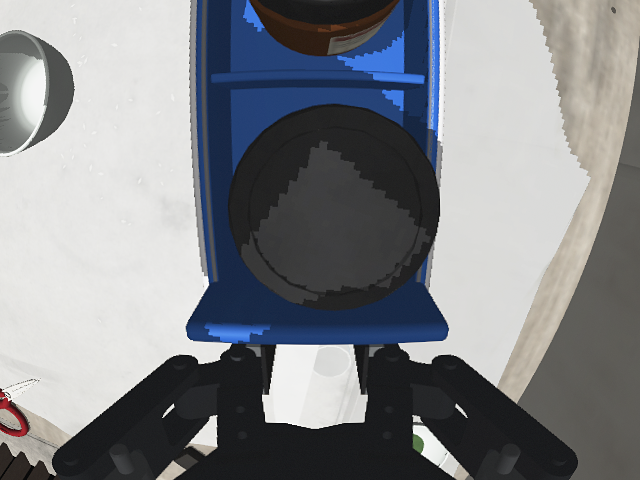

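Contact is made at about 2 N. I'll push at about 0.1 m/s.

```bash
python3 -m crank '[[[-0.0011,0.0059,0,0],[-0.0022,0.0118,0,0],[-0.0036,0.0197,0,0],[-0.0051,0.0276,0,0],[-0.0065,0.0354,0,0]]]'; python3 -m crank '[[[-0.0014,0.0079,0,0],[-0.0029,0.0157,0,0],[-0.0043,0.0236,0,0],[-0.0058,0.0315,0,0],[-0.0072,0.0393,0,0]]]'; python3 -m crank '[[[-0.0014,0.0079,0,0],[-0.0029,0.0157,0,0],[-0.0043,0.0236,0,0],[-0.0058,0.0315,0,0],[-0.0072,0.0393,0,0]]]'
```

```text
t: 10.17
tool_pos: [0.6172, -0.192, 0.0799]
tool_rot: [1.074, 1.29, -1.073]
contact_force: [0.4, -2.0, 0.4]
opening: 0.0344
t: 10.58
tool_pos: [0.61, -0.1528, 0.0799]
tool_rot: [1.074, 1.29, -1.073]
contact_force: [0.5, -0.9, 0.2]
opening: 0.0343
t: 11.0
tool_pos: [0.6027, -0.1136, 0.0798]
tool_rot: [1.074, 1.29, -1.074]
contact_force: [1.3, -1.6, 0.6]
opening: 0.0341
```

```bash
python3 -m crank '[[[-0.0014,0.0079,0,0],[-0.0029,0.0157,0,0],[-0.0043,0.0236,0,0],[-0.0058,0.0315,0,0],[-0.0072,0.0393,0,0]]]'; python3 -m crank '[[[-0.0014,0.0079,0,0],[-0.0029,0.0157,0,0],[-0.0043,0.0236,0,0],[-0.0054,0.0295,0,0],[-0.0061,0.0334,0,0]]]';python3 - <<'E'
from h import *
b=np.array([np.cos(.1815),np.sin(.1815)]);Y=np.array([-b[1],b[0]]);o=get_obs();print(o['tool_pos'],o['tool_pos'][:2]@b,o['tool_pos'][:2]@Y,o['contact_force'])
for n in('wrist','top'):
    p,d=get_image(n);cv2.imwrite(f'pics/{n}9.png',p[...,::-1] if n=='wrist' else cv2.resize(p[150:350,190:510,::-1],(800,500)))
E
```

```text
t: 11.42
tool_pos: [0.5955, -0.0743, 0.0798]
tool_rot: [1.074, 1.29, -1.074]
contact_force: [1.2, -1.0, 0.3]
opening: 0.0343
t: 11.83
tool_pos: [0.5892, -0.0407, 0.0796]
tool_rot: [1.073, 1.291, -1.074]
contact_force: [-0.1, -1.2, -0.1]
opening: 0.0341
[ 0.58916754 -0.04069666  0.0796235 ] 0.572143946190366 -0.146375941678319 [-0.08438578 -1.17919567 -0.14755906]
```

View pics/top9.png

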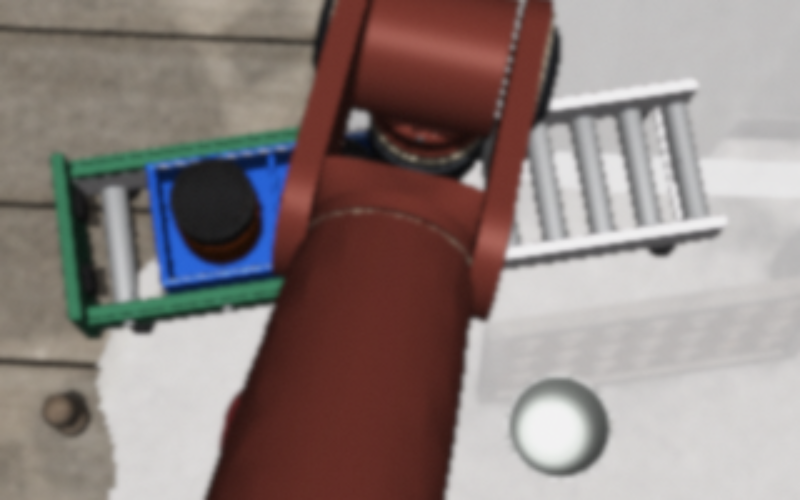

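View pics/wrist9.png

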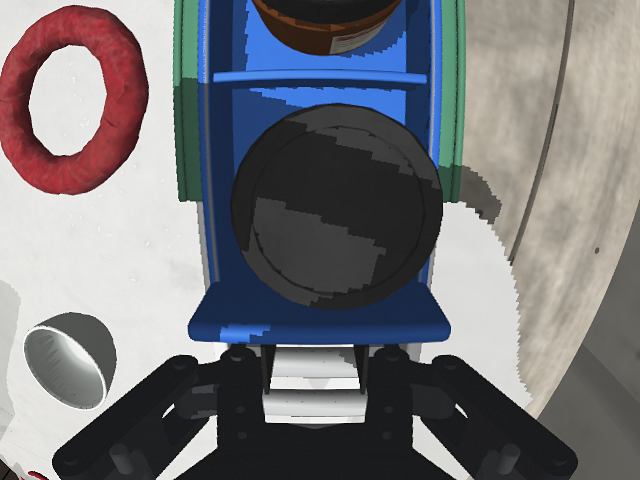

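The tote is inside the bay, both jars are standing, and roughly 50 mm remain. I'll go on more slowly.

```bash
python3 -m crank '[[[-0.0009,0.0049,0,0],[-0.0019,0.0103,0,0],[-0.0030,0.0162,0,0],[-0.0041,0.0221,0,0],[-0.0052,0.0280,0,0]]]'; python3 -m crank '[[[-0.0007,0.0039,0,0],[-0.0014,0.0074,0,0],[-0.0019,0.0103,0,0],[-0.0023,0.0123,0,0],[-0.0025,0.0138,0,0]]]'
```

```text
t: 12.35
tool_pos: [0.5842, -0.0131, 0.0797]
tool_rot: [1.074, 1.29, -1.074]
contact_force: [0.5, -1.8, -0.4]
opening: 0.0342
t: 12.77
tool_pos: [0.5818, 0.0004, 0.0797]
tool_rot: [1.073, 1.29, -1.074]
contact_force: [-0.5, -2.2, 0.2]
opening: 0.0343
```

```bash
python3 -m crank '[[[-0.0003,0.0015,0,0],[-0.0005,0.0029,0,0],[-0.0008,0.0044,0,0]]]'; python3 -m crank '[[[-0.0003,0.0015,0,0],[-0.0005,0.0029,0,0],[-0.0005,0.0029,0,0]]]'
```

```text
t: 13.02
tool_pos: [0.581, 0.0045, 0.0798]
tool_rot: [1.074, 1.29, -1.074]
contact_force: [-0.4, -1.5, -0.3]
opening: 0.0344
t: 13.27
tool_pos: [0.5806, 0.0078, 0.0798]
tool_rot: [1.074, 1.29, -1.073]
contact_force: [-0.9, -0.8, -0.1]
opening: 0.0344
```

```bash
python3 -m crank '[[[-0.0002,0.0010,0,0],[-0.0004,0.0020,0,0],[-0.0005,0.0030,0,0]]]'; python3 -m crank '[[[-0.0002,0.0010,0,0],[-0.0004,0.0020,0,0],[-0.0004,0.0020,0,0]]]'
```

```text
t: 13.52
tool_pos: [0.5803, 0.0093, 0.0799]
tool_rot: [1.072, 1.288, -1.075]
contact_force: [1.2, -7.5, -1.3]
opening: 0.0345
t: 13.77
tool_pos: [0.5803, 0.0098, 0.0802]
tool_rot: [1.07, 1.285, -1.076]
contact_force: [1.0, -9.9, -0.6]
opening: 0.0342
```

The force rose to 10 N with the tip stalled, so the tote is against the stop. I'll ease off, back away and look.

```bash
python3 -m crank '[[[0.0003,-0.0015,0,0],[0.0005,-0.003,0,0],[0.0011,-0.006,0,0],[0.0036,-0.0197,0,0],[0.0072,-0.0393,0,0]]]'; python3 -m crank '[[[0.004,-0.02,0.03,0],[0.004,-0.02,0.06,0],[0.004,-0.02,0.09,0],[0.004,-0.02,0.12,0],[0.004,-0.02,0.15,0]]]';python3 - <<'E'
from h import *
b=np.array([np.cos(.1815),np.sin(.1815)]);Y=np.array([-b[1],b[0]]);o=get_obs();print(o['tool_pos'],o['contact_force'])
for n in('wrist','top','scene'):
    p,d=get_image(n);cv2.imwrite(f'pics/{n}10.png',p[...,::-1] if n=='wrist' else cv2.resize(p[150:350,170:490,::-1],(800,500)))
E
```

```text
t: 14.18
tool_pos: [0.5867, -0.0265, 0.0796]
tool_rot: [1.072, 1.292, -1.072]
contact_force: [-0.4, 0.3, -0.8]
opening: 0.034
t: 14.6
tool_pos: [0.5907, -0.0477, 0.231]
tool_rot: [1.074, 1.29, -1.074]
contact_force: [0.8, -0.0, 0.4]
opening: 0.0339
[ 0.59071742 -0.04770563  0.23102763] [ 0.82644045 -0.03009786  0.44044827]
```

View pics/wrist10.png

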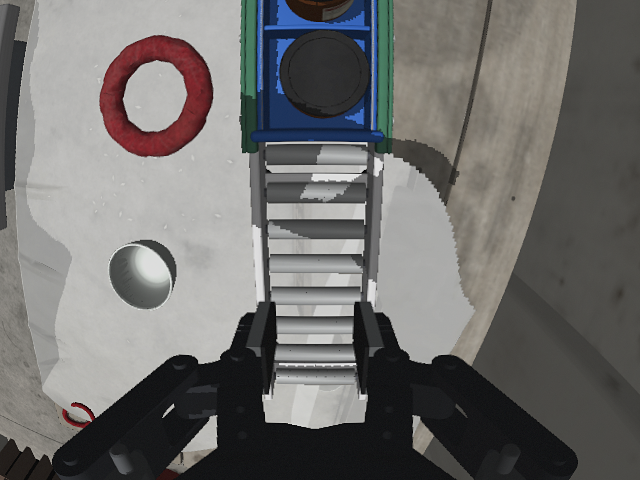

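View pics/top10.png

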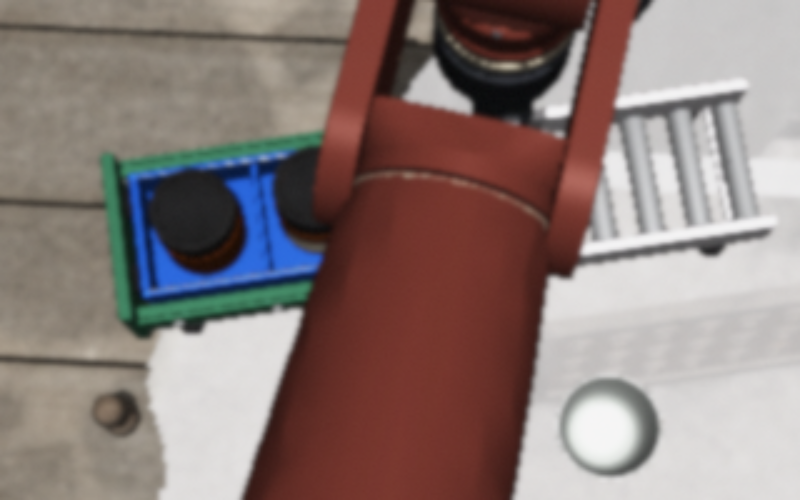

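View pics/scene10.png

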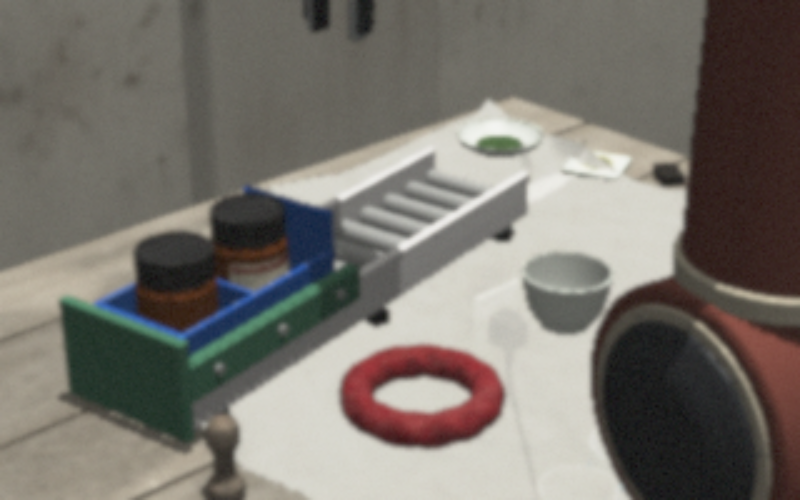

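The tote sits inside the bay with both jars standing. The cup, at about (140,275) in the wrist view, and the stamp look untouched. I'll measure how fully home the tote is: the board face should be 12 mm inside the cheek ends.

```bash
python3 - <<'E'
from h import *
b=np.array([np.cos(.1815),np.sin(.1815)]);Y=np.array([-b[1],b[0]])
m2=camera_model('wrist');p2,d2=get_image('wrist')
v,u=np.mgrid[:480,:640];x,y=(u-m2['cx'])/m2['fx'],(v-m2['cy'])/m2['fy'];r=np.hypot(x,y)+1e-9;kk=np.tan(r)/r
P=np.stack([x*kk*d2,y*kk*d2,d2],-1)@R.from_rotvec(m2['attitude']).as_matrix().T+m2['xyz']
h=cv2.cvtColor(p2,cv2.COLOR_RGB2HSV);H,S=h[...,0],h[...,1]
bl=(H>105)&(H<130)&(S>120)&(P[...,2]>.112)&(P[...,2]<.125);gr=(H>60)&(H<90)&(S>80)&(P[...,2]>.06)&(P[...,2]<.075)
yb=P[bl][:,:2]@Y;yg=P[gr][:,:2]@Y
print('board top y',np.percentile(yb,[0,1,5,50,100]).round(4),'cheek end',np.percentile(yg,[0,1,5]).round(4))
xs=P[gr][:,:2]@b
for s in(xs<.57,xs>.57):print('cheek',np.percentile(yg[s],[0,1]).round(4))
cv2.imwrite('pics/w11.png',cv2.resize(p2[0:200,220:420,::-1],(600,600),interpolation=cv2.INTER_CUBIC))
m=camera_model('top');p,d=get_image('top');P=cloud(m,d);h=cv2.cvtColor(p,cv2.COLOR_RGB2HSV);H,S=h[...,0],h[...,1]
bl=(H>105)&(H<130)&(S>120)&(P[...,2]>.08)&(P[...,2]<.09)&(P[...,1]>.0);gr=(H>60)&(H<90)&(S>100)&(P[...,2]>.087)&(P[...,2]<.097)&(P[...,0]>.4)&(P[...,0]<.65)&(P[...,1]>.15)
print('top: front',np.percentile(P[bl][:,:2]@Y,[50,99,100]).round(4),'stop',np.percentile(P[gr][:,:2]@Y,[0,1,50]).round(4))
for n,(uu,vv,w) in dict(cup=(413,320,26),stamp=(216,315,14)).items():
    a=P[vv-w:vv+w,uu-w:uu+w].reshape(-1,3);a=a[(a[:,2]>.02)&(a[:,2]<.3)];print(n,a[:,2].max(),(a.min(0)+a.max(0))/2)
E
```

```text
board top y [-0.0858 -0.0855 -0.0849 -0.0814 -0.0127] cheek end [-0.0976 -0.0958 -0.0913]
cheek [-0.0971 -0.0957]
cheek [-0.0976 -0.0963]
top: front [0.0515 0.0962 0.0969] stop [0.1035 0.1039 0.1084]
cup 0.05582019226509005 [ 0.42147968 -0.14506616  0.0379202 ]
stamp 0.06654392783714891 [0.42308042 0.21427821 0.04399155]
```

View pics/w11.png

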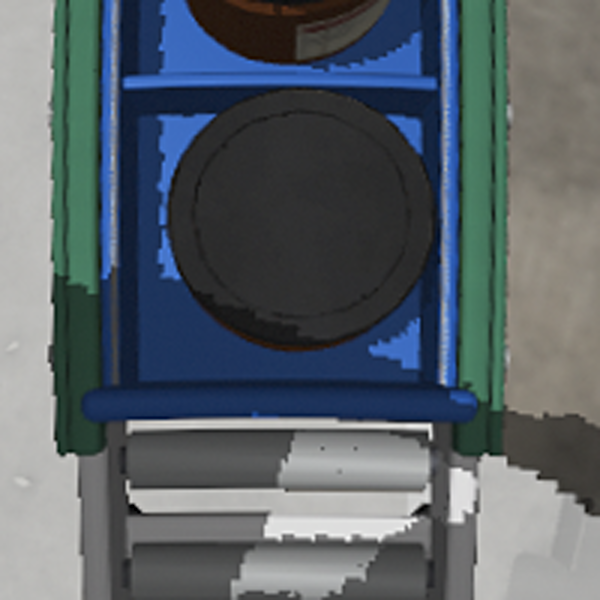

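The board face is 11–12 mm inside the cheek ends (12 expected). There's plenty of time, so I'll touch it once more, gently, to check that it didn't spring back from the bumpers.

```bash
python3 -m crank '[[[0,0,-0.04,0],[0,0,-0.08,0],[0,0,-0.12,0],[0,0,-0.151,0],[0,0,-0.151,0]]]';python3 -m crank '[[[-0.0018,0.010,0,0],[-0.0045,0.025,0,0],[-0.0072,0.040,0,0],[-0.0088,0.048,0,0],[-0.0093,0.051,0,0]]]';python3 -m crank '[[[0,0,0,0],[-0.0002,0.001,0,0],[-0.0004,0.002,0,0],[-0.0004,0.002,0,0]]]'
```

```text
t: 15.27
tool_pos: [0.5831, -0.0455, 0.0678]
tool_rot: [1.069, 1.308, -1.084]
contact_force: [-1.2, 0.4, -1.9]
opening: 0.0343
t: 15.68
tool_pos: [0.5825, 0.0062, 0.0811]
tool_rot: [1.073, 1.288, -1.069]
contact_force: [-0.8, -0.3, -0.0]
opening: 0.0339
t: 16.02
tool_pos: [0.5813, 0.0059, 0.079]
tool_rot: [1.074, 1.29, -1.074]
contact_force: [0.4, 0.6, -0.9]
opening: 0.0342
```

```bash
python3 -m crank '[[[-0.0001,0.0007,0,0],[-0.0003,0.0015,0,0],[-0.0003,0.0015,0,0]]]'; python3 -m crank '[[[-0.0001,0.0007,0,0],[-0.0003,0.0015,0,0],[-0.0003,0.0015,0,0]]]'; python3 -m crank '[[[-0.0001,0.0005,0,0],[-0.0002,0.001,0,0],[-0.0002,0.001,0,0]]]'
```

```text
t: 16.27
tool_pos: [0.5808, 0.0075, 0.0786]
tool_rot: [1.074, 1.29, -1.074]
contact_force: [0.1, -0.1, -0.6]
opening: 0.0342
t: 16.52
tool_pos: [0.5806, 0.0088, 0.0788]
tool_rot: [1.073, 1.289, -1.074]
contact_force: [0.1, -2.2, -0.1]
opening: 0.0343
t: 16.77
tool_pos: [0.5806, 0.0089, 0.0789]
tool_rot: [1.072, 1.288, -1.075]
contact_force: [0.8, -6.4, -1.3]
opening: 0.0343
```

There's no free travel: contact at y=0.0088 and the force climbs at once, so the tote is seated. I'll ease off slowly, back away and take a final look.

```bash
python3 -m crank '[[[0.0001,-0.0005,0,0],[0.0002,-0.001,0,0],[0.0003,-0.0015,0,0],[0.0004,-0.002,0,0],[0.0005,-0.003,0,0]]]'; python3 -m crank '[[[0.0009,-0.005,0,0],[0.0027,-0.015,0,0],[0.0054,-0.03,0,0],[0.009,-0.05,0,0],[0.009,-0.05,0.02,0]]]'; python3 -m crank '[[[0,0,0.03,0],[0,0,0.07,0],[0,0,0.11,0],[0,0,0.14,0],[0,0,0.14,0]]]';python3 -m crank '[[[0.005,-0.03,0,0],[0.01,-0.065,0,0],[0.016,-0.10,0,0],[0.02,-0.12,0,0],[0.02,-0.12,0,0]]]';python3 - <<'E'
from h import *
o=get_obs();print(o['t'],o['tool_pos'])
p,d=get_image('top');a=cv2.resize(p[170:350,190:510,::-1],(640,360))
q,d=get_image('scene');c=cv2.resize(q[200:345,180:440,::-1],(430,240));im=np.zeros((600,640,3),np.uint8);im[:360]=a;im[360:,:430]=c;cv2.imwrite('pics/f.png',im)
E
```

```text
t: 17.18
tool_pos: [0.5808, 0.0077, 0.0788]
tool_rot: [1.074, 1.291, -1.073]
contact_force: [0.1, -0.0, -0.3]
opening: 0.0343
t: 17.6
tool_pos: [0.5876, -0.0461, 0.0949]
tool_rot: [1.073, 1.295, -1.08]
contact_force: [-0.4, 0.6, -0.8]
opening: 0.034
t: 18.02
tool_pos: [0.5939, -0.045, 0.2486]
tool_rot: [1.078, 1.276, -1.066]
contact_force: [0.2, 0.4, 1.3]
opening: 0.0339
t: 18.43
tool_pos: [0.6099, -0.1681, 0.2383]
tool_rot: [1.076, 1.287, -1.078]
contact_force: [0.8, 0.6, 0.9]
opening: 0.0342
18.4333 [ 0.60986401 -0.16808901  0.23830165]
```

View pics/f.png

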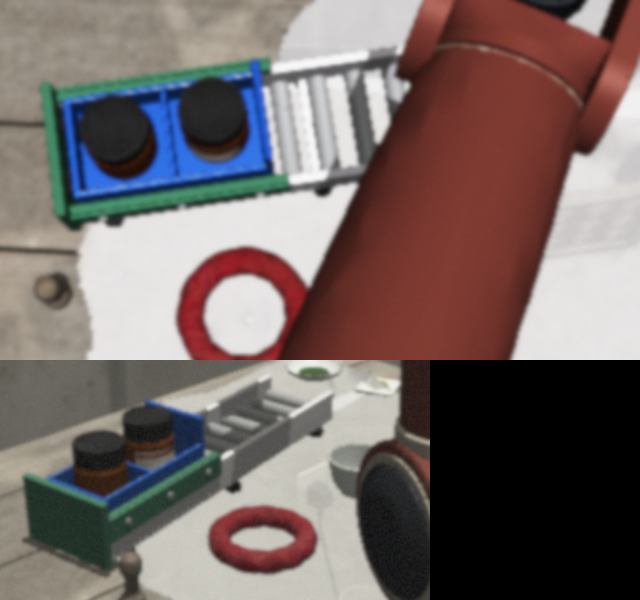

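The final views show the tote against the stop, with jars standing at about (118,135) and (215,112) px. The robot is clear of everything.

```bash
python3 -m crank '[[[0,0,0,0],[0,0,0,0],[0,0,0,0]]]'; python3 -c "
from station import *
print(finish_job())"
```

```text
t: 18.78
tool_pos: [0.6098, -0.1619, 0.2388]
tool_rot: [1.073, 1.291, -1.073]
contact_force: [-0.1, 0.6, -0.2]
opening: 0.0346
the job is handed in; nothing more can be done
None
```

I gripped the loose jar by its cap, stood it in the tote's empty cell while the tote was still outside the bay, and let go. I then pushed the tote along the rollers at 1–2 N until it stopped against the end stop, and handed the job in at about 18.8 s.

**Home against the stop:** The push stalled at about 10 N. A second gentle touch found no free travel. The board face measured 11–12 mm inside the cheek ends, where 12 mm is expected.

**Jars, cup and stamp:** Both jars stand in their cells in the last pictures. The cup and stamp measured within 0.5 mm of where they started; that was before the second touch. The last pictures still show the stamp in place, but the arm hid the cup from above.

**Disagreements:** The wrist and top cameras differed by about 5–7 mm in y, so I used the mean for the jar and tote positions. From the top camera alone, the tote could be about 3 mm short of the bumpers. I trusted the force stall over that reading.

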